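# Clamp the sample mount on the spectrometer stage with its wing nut

## Task

Push the blue sample mount along its guide on the black stage, away from its open end, until it is fully home against the end stop with its slot around the stud. Then turn the brass wing nut clockwise, in short arcs between the glass-capped purge ports, until it nips the mount finger-tight by feel: firmly clamped, but not forced. Do not knock the glass ports or move the other things on the bench, and let go of everything at the end.

Things in the scene. Friction and masses are not known exactly. Their poses are not given: they have to be found in the camera images.
- bay: fixed black sample stage, plate 220 x 170 mm, deck 20 mm above the table. Origin on the table under the axis of its 10 mm stud, z up, x along the guide towards the end stop (plate from x = -155 to +65 mm). Rails 10 mm high on the deck, inner faces at y = -29.5 and +29.5 mm, guide the mount. A fixed dark cap, 30 mm in diameter, tops the stud above the nut's hub, 68 to 76 mm above the table
- stop (a point): middle of the face of the aluminium end stop, at x = +34 mm of the stage, 10 mm above the deck (the stop is 14 mm high, 12 mm thick); the slotted end of the mount's foot meets it when home
- ports: two fixed, fragile purge ports on the stage: steel tubes 12 mm thick with green glass caps, at x = +27, y = -47 and +47 mm of the stage (54 mm from the nut's axis), tops 75 mm above the table. Origin and axes of the stage
- mount: loose blue sample mount, 0.25 to 0.4 kg: a foot 109 mm long, 56 wide, 8 thick, flat on the deck between the rails, 1.5 mm free each side, with a 14 mm slot open at its +x end. Origin on its underside, on the stud's axis when home; axes as the stage's. It starts 30 to 55 mm short of home (towards -x of the stage) and slides with 1 to 4 N
- mount_port: a third fragile purge port like the other two, standing on the mount's foot at x = -54 mm of the mount, top 55 mm above the mount's underside, so that with the mount home the three ports stand around the nut at 120 degrees, and a wing can be pushed only in short arcs between them, one wing after the other. Origin and axes of the mount
- window (a point): centre of the amber window in the mount's upright plate, 32 mm above the mount's underside, 69 mm towards -x from the mount's origin. The plate is 12 mm thick along x, 50 mm wide along y, its top 54 mm above the underside; to slide the mount, push low on its outer (-x) face (pushed high up it binds)
- wingnut: brass wing nut, captive on the stud. Origin on the axis, about at its underside, z up. Wings along its x axis: a blade 80 mm long, 9 thick, 15 to 33 mm above the origin (42 at the tips, beyond 22 mm from the axis). Below, a 27 mm rubber pad, worn (face 1 mm above to 1 mm below the origin), bears on the mount. Clockwise from above lowers it 6 mm a turn; 0.8 to 4.1 rad to go, not known exactly
- wing_a (a point): middle of one wing's exposed part, 31 mm from the axis along the nut's +x, 24 mm above the nut's origin (the other wing is alike). Turning it free takes 1 N there (0.03 N m); once the nut bears on the mount the torque rises by about 0.3 N m a radian. Finger-tight is 0.12 to 0.19 N m: 4 to 6 N at the wing, 8 to 38 N of clamping; above 45 N the stage is damaged
- wash_bottle: white wash bottle with a red cap, 64 mm in diameter, 160 mm high; a bystander. Origin at the centre of its underside
- sample_jar: amber jar with a black lid, 48 mm in diameter, 60 mm high; a bystander. Origin at the centre of its underside
- press_die: stepped steel pellet die, 54 mm in diameter, 68 mm high; a bystander. Origin at the centre of its underside
- mortar: white ceramic bowl, 90 mm in diameter, 50 mm high; a bystander. Origin at the centre of its underside
- screwdriver: screwdriver lying on the bench; a bystander. Origin at its middle
- cell_ring: steel ring, 44 mm in diameter, 8 mm high, lying on the bench; a bystander. Origin at the centre of its underside

How it is judged:
On the way, in this order (a step that is already met when the one before it is completed fails the run):
1. the mount is home: within 3 mm of the end stop, and not yet clamped by the nut (x of mount in the frame of bay above -0.003 m and contact force between wingnut and mount below 1 N), for 0.2 s.
2. the nut bears firmly on the mount, which is home (x of mount in the frame of bay above -0.003 m and contact force between wingnut and mount above 8 N), for 0.2 s.
At the end, for the whole second after the job is handed in: the mount lies flat on the deck within 3 mm of the end stop, the wing nut clamps it with 8 to 38 N, and both are still (all of step 2 and z of mount in the frame of bay below 0.022 m and contact force between wingnut and mount below 38 N and angular speed of wingnut below 0.1 rad/s and linear speed of mount below 0.01 m/s); the robot touches nothing.
It fails at once if the nut is overtightened (more than 45 N on the mount) (contact force between wingnut and mount above 45 N).
It fails at once if a glass-capped purge port is knocked (more than 5 N) (contact force between anything else and ports above 5 N or contact force between anything else and mount_port above 5 N).
It fails at once if a bystander is moved by more than 20 mm (distance of any of wash_bottle, sample_jar, press_die, mortar, screwdriver, cell_ring from where it was at the start of the episode above 0.02 m).
It also fails if it takes over 72 s, if anything falls off the work surface, if the arm or the gripper's body presses on something with over 40 N, if the wrist force passes 120 N, or if a joint passes its speed limit or range.

## Robot

A 7-joint arm with a two-finger parallel gripper is mounted at the origin on the work surface. World frame = base frame: x ahead of the robot, y to its left, z up, the work surface at z = 0. Lengths are in m, angles in rad, forces in N, time in s.
With the tool pointing down it reaches from about 0.4 to 0.85 m from the base axis. Payload 4.5 kg.
Tool frame: the origin (TCP) lies at the centre of the arm's flange, where the gripper is bolted on; the fingertips stand nose_length ahead of it and the grasp point (between the pads) lies 147 mm ahead of it (nose_length is the distance from the TCP to the fingertips, in m); z points along the fingers, y is the line along which they close (so a half turn about z gives the same grasp; the last joint's range is limited). The gripper opens to 88 mm and grips with 3 to 60 N. Pads are 18 mm wide; open, the fingers measure 123 mm over their backs; the gripper's body (75 mm by 187 mm) begins 45 mm behind the grasp point.
Start: joints at [-1.315, 0.689, -0.195, 1.565, 0.157, 0.902, -0.215], TCP at [0.137, 0.61, 0.405] pointing down, gripper open.
Joint ranges: [-3.01, 3.01], [-0.46, 2.08], [-1.47, 1.51], [0.13, 2.56], [-1, 4.14], [0.04, 2.09], [-2.66, 2.66]. Speed limits (rad/s): [2.57, 2.57, 3.14, 3.14, 3.14, 3.14, 3.14].

## Interface

Orientations are given as a unit quaternion [x, y, z, w].
In Python, from plant import * gives the robot as it stands.
- The arm moves only by the tool play_rows, never from a script. Its argument "rows" is a list that holds one entry, the list of rows, each a list of 6 numbers: the shift along the tool's x, y, z normalised to -1 to 1, where 1 is 0.5 m, then the turn, a rotation vector about the tool's x, y, z normalised to -1 to 1, where 1 is 0.5 rad. A call has 1 to 20 rows; each row is the pose to reach, as a shift and turn from the pose commanded when the call began, along the tool's axes at that moment; what a row does not reach only later rows make up. A row lasts 1/12 s, in which the tool goes at most 41.7 mm and 7.16 degrees, less where a joint would pass 70% of its speed; a pose out of reach is approached as far as the arm can. A call with a number of a shift or a turn outside -1 to 1 is refused whole. A call with a gripper value outside its range is refused whole. "claw" is the closure, from 0 (fully open) to 1 (shut), set as the call begins (left out, the last holds). The fingers move at their own pace and stop on an object; "squeeze" is the grip in N (left out, the last holds). Time passes only in rows, so rows that repeat a pose let the fingers close. It gives the time, the measured TCP pose, the force, the opening and the grip force at its end, in the units of the state.
- get_state(): the state, without advancing time (a new reading comes with each control period).
- snapshot(name): name is "side" or "top"; returns a dict with "pixels" (420x560x3 uint8, blue, green, red), "camera_matrix" (3x3 intrinsics, pixels), "world_to_cam" (4x4, takes a point from world to camera coordinates). Camera axes: x right, y down, z forward; pixel columns grow to the right and rows downward; lengths in m; the calibration is good to about 2 mm. A picture is of the moment at which its call begins. There is no depth.
- finish_job(): hands the job in; it is judged then, once.
The state is a dict: "clock": time; "q": joint angles; "qd": joint speeds; "joint_torque": joint torques, N m; "tool_pos": TCP position; "eef_rot": TCP orientation; "contact_force": force on the tool from outside, world axes, zero at the start; "moment": the same for the moment, N m; "opening": opening from 0.0 (shut) to 1.0 (fully open); "finger_force": force on a finger pad.
Only numpy, scipy, OpenCV 4.12 (cv2) and the standard library are available. Lean on these libraries where they do the work, as an engineer would, in place of code of your own. Each camera call takes 0.05 s, during which the arm holds its last target. There are 200 camera calls.

## Working session

There is one attempt and no reset: what is moved stays moved. The work goes in short steps, Python scripts to look and compute and a tool call to move; the robot and the scene stay as the last step left them, time stands still between calls to the robot, and variables do not carry over. Pictures are saved under pics/ and viewed, at most 10 in all, crops included, and the job is handed in when it is done.

Besides the shell and the picture viewer there is one more tool, called after "Call:" by a JSON object that holds its "api" and its "payload". play_rows: Moves the arm, as the interface text tells. Its arguments: {"type":"object","properties":{"rows":{"type":"array"},"claw":{"type":"number"},"squeeze":{"type":"number"}},"required":["rows"]}

```bash
mkdir -p pics
python3 - <<'E'
from plant import *
import cv2,numpy as np
for n in("top","side"):
    s=snapshot(n); cv2.imwrite(f"pics/{n}0.png",s["pixels"]); np.savez(f"pics/{n}0.npz",**s)
    print(n,np.round(s["camera_matrix"],1).tolist(),np.round(s["world_to_cam"],3).tolist())
s=get_state(); print(s)
try: print(nose_length)
except Exception as e: print(e)
E
```

```text
top [[470.9, 0.0, 279.6], [0.0, 470.9, 206.2], [0.0, 0.0, 1.0]] [[0.024, -1.0, -0.014, -0.013], [-0.986, -0.022, -0.167, 0.539], [0.167, 0.018, -0.986, 1.132], [0.0, 0.0, 0.0, 1.0]]
side [[440.0, 0.0, 280.0], [0.0, 440.0, 203.9], [0.0, 0.0, 1.0]] [[-0.993, -0.121, 0.004, 0.544], [-0.078, 0.611, -0.788, 0.122], [0.093, -0.783, -0.616, 1.032], [0.0, 0.0, 0.0, 1.0]]
{'clock': 0.1, 'q': array([-1.31518645,  0.68989611, -0.19451387,  1.56622018,  0.15731045,
        0.9025265 , -0.21510019]), 'qd': array([ 1.23974768e-03, -3.09231074e-04, -2.11345869e-03, -5.19895230e-03,
       -1.74209372e-04, -7.46950036e-05, -1.19066592e-03]), 'joint_torque': array([-3.59456935e-03, -5.28499031e+01, -1.27183802e+00, -1.53837276e+01,
       -5.26221155e-02,  1.98413203e-03,  3.27210046e-05]), 'tool_pos': array([0.13746075, 0.60939676, 0.40399765]), 'eef_rot': array([ 1.10640233e-01,  9.93860177e-01, -8.28956641e-04, -2.36022185e-05]), 'contact_force': array([ 0.1348103 ,  1.37818252, -0.30545105]), 'moment': array([-0.01510624,  0.04670887,  0.00560869]), 'finger_force': 0.0, 'opening': 1.0023591941455747}
0.166
```

View pics/top0.png

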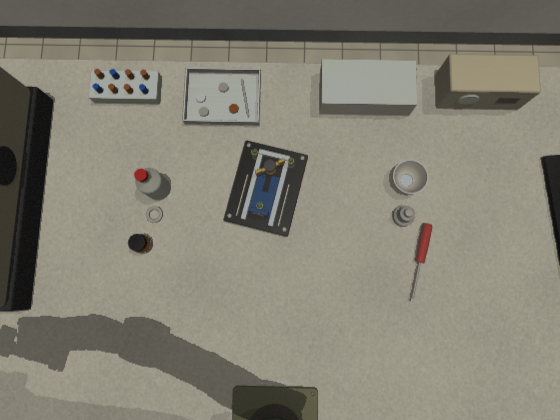

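View pics/side0.png

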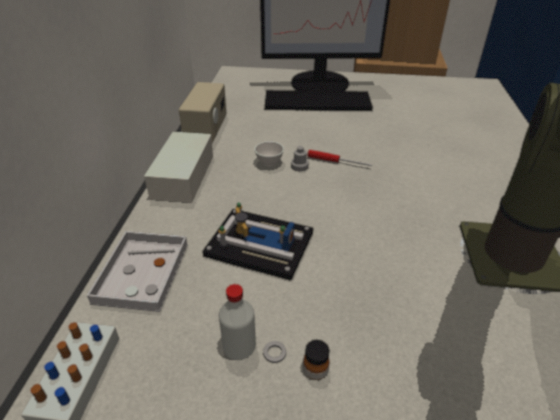

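The top view shows the stage around (267,188), with its stop end up (away from the robot). The nut is near (270,165) and the mount port near (260,206). In the side view the stage is at (260,242). I'll zoom in on both.

Run:
```python
import cv2,numpy as np
a=cv2.imread("pics/top0.png")[135:243,215:320]; b=cv2.imread("pics/side0.png")[190:280,195:320]
a=cv2.resize(a,None,fx=5.5,fy=5.5,interpolation=cv2.INTER_CUBIC); cv2.imwrite("pics/ta.png",a)
b=cv2.resize(b,None,fx=6,fy=6,interpolation=cv2.INTER_CUBIC); cv2.imwrite("pics/sb.png",b)
```

```text
(no output)
```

View pics/ta.png

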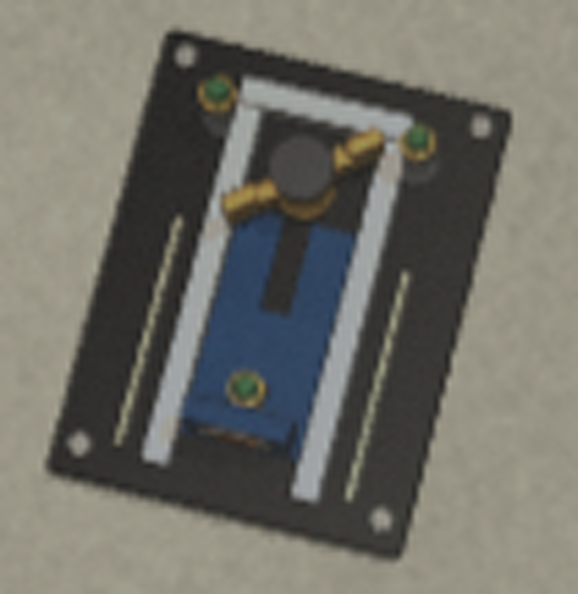

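View pics/sb.png

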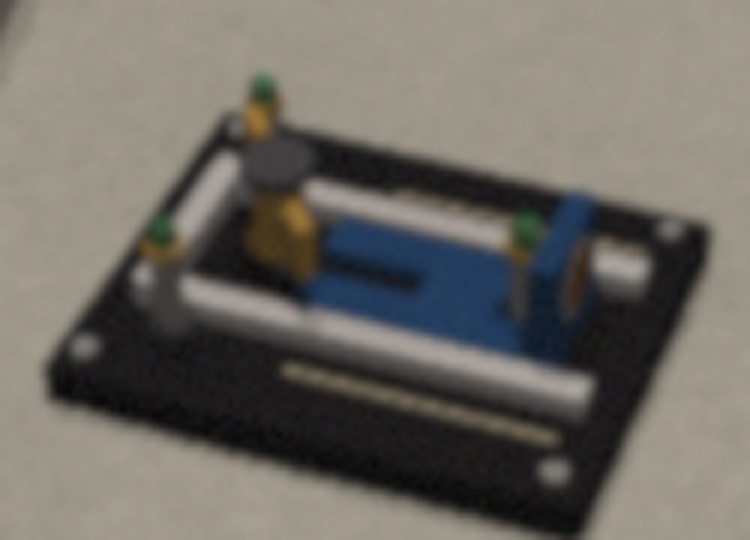

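```bash
cat > h.py <<'E'
import cv2,numpy as np
from plant import *
from scipy.optimize import least_squares
def ray(s,uv,z):
    W=s["world_to_cam"];K=s["camera_matrix"];R=W[:3,:3];o=-R.T@W[:3,3]
    d=R.T@np.linalg.inv(K)@np.array([uv[0],uv[1],1.]); return o+d*(z-o[2])/d[2]
def proj(s,p):
    W=s["world_to_cam"];c=W[:3,:3]@np.asarray(p)+W[:3,3];v=s["camera_matrix"]@c; return v[:2]/v[2]
def blobs(m,amin=4):
    n,l,st,c=cv2.connectedComponentsWithStats(m.astype(np.uint8),connectivity=8)
    return [(c[i],int(st[i,4])) for i in range(1,n) if st[i,4]>=amin]
def roi(im,box):
    m=np.zeros(im.shape[:2],bool);x0,y0,x1,y1=box;m[y0:y1,x0:x1]=1;return m
BOX=dict(top=(215,135,320,243),side=(195,190,320,285))
E
python3 - <<'E'
from h import *
for n in("top","side"):
    s=dict(np.load(f"pics/{n}0.npz"));im=s["pixels"];h=cv2.cvtColor(im,cv2.COLOR_BGR2HSV);R=roi(im,BOX[n])
    H,S,V=[h[...,i].astype(int) for i in range(3)]
    g=R&(H>45)&(H<90)&(S>70)
    for c,a in blobs(g,2): print(n,"green",c.round(1),a,ray(s,c,.072).round(4),ray(s,c,.07).round(4))
    br=R&(H>12)&(H<28)&(S>140)&(V>70)
    for c,a in blobs(br,3): print(n,"brass",c.round(1),a,ray(s,c,.067).round(4))
    bl=R&(H>100)&(H<125)&(S>100)
    for c,a in blobs(bl,20): print(n,"blue",c.round(1),a)
    if n=="top":
        m=(R&(V<75)).astype(np.uint8); m=cv2.morphologyEx(m,cv2.MORPH_CLOSE,np.ones((9,9)))
        cs=max(cv2.findContours(m,0,1)[0],key=cv2.contourArea)
        hull=cv2.convexHull(cs)
        r=cv2.approxPolyDP(hull,6,True)[:,0]; b=cv2.boxPoints(cv2.minAreaRect(hull))
        P=np.array([ray(s,p,.02) for p in b]); print("poly",r.tolist(),b.round(1).tolist(),P.round(4).tolist(),[np.linalg.norm(P[i]-P[i-1]).round(4) for i in range(4)],P.mean(0).round(4))
E
```

```text
top green [254.1 150.8] 11 [0.6731 0.0665 0.072 ] [0.6737 0.0666 0.07  ]
top green [290.5 159.8] 10 [ 0.6518 -0.0247  0.072 ] [ 0.6524 -0.0248  0.07  ]
top green [259. 205.] 9 [0.5363 0.0499 0.072 ] [0.5366 0.05   0.07  ]
top blue [263.6 194.9] 670
poly [[245, 141], [307, 156], [287, 235], [224, 220]] [[222.89999389648438, 220.1999969482422], [243.1999969482422, 139.10000610351562], [307.70001220703125, 155.1999969482422], [287.3999938964844, 236.39999389648438]] [[0.5039, 0.1437, 0.02], [0.7196, 0.1, 0.02], [0.6793, -0.0694, 0.02], [0.4665, -0.0212, 0.02]] [np.float64(0.1691), np.float64(0.2201), np.float64(0.1741), np.float64(0.2183)] [0.5923 0.0383 0.02  ]
side green [238.5 204.5] 4 [ 0.6522 -0.0214  0.072 ] [ 0.6528 -0.0239  0.07  ]
side green [282.4 227.4] 19 [0.5368 0.049  0.072 ] [0.5371 0.0467 0.07  ]
side green [221.3 227.6] 9 [0.6743 0.0669 0.072 ] [0.675  0.0646 0.07  ]
side brass [237.7 209.7] 15 [ 0.6518 -0.0076  0.067 ]
side brass [242.6 228. ] 65 [0.6276 0.0568 0.067 ]
side brass [220.  231.3] 3 [0.6761 0.0744 0.067 ]
side blue [269.7 237. ] 632
```

Call:
{"api": "play_rows", "payload": {"rows": [[[-0.16,-0.15,0,0,0,0],[-0.32,-0.31,0,0,0,0],[-0.47,-0.46,0,0,0,0],[-0.63,-0.61,0,0,0,0],[-0.79,-0.76,0,0,0,0],[-0.9,-0.87,0,0,0,0],[-0.94,-0.91,0,0,0,0],[-0.947,-0.916,0,0,0,0],[-0.947,-0.916,0,0,0,0],[-0.947,-0.916,0,0,0,0],[-0.947,-0.916,0,0,0,0],[-0.947,-0.916,0,0,0,0],[-0.947,-0.916,0,0,0,0],[-0.947,-0.916,0,0,0,0],[-0.947,-0.916,0,0,0,0],[-0.947,-0.916,0,0,0,0],[-0.947,-0.916,0,0,0,0],[-0.947,-0.916,0,0,0,0],[-0.947,-0.916,0,0,0,0],[-0.947,-0.916,0,0,0,0]]], "claw": 1, "squeeze": 10}}

```text
clock: 1.77
tool_pos: [0.4979, 0.0603, 0.4046]
eef_rot: [0.109, 0.994, 0.0, -0.0]
contact_force: [-0.6, -0.2, 0.8]
opening: 0.001
finger_force: 0.0
```

Call:
{"api": "play_rows", "payload": {"rows": [[[0,0,0.08,0,0,0],[0,0,0.16,0,0,0],[0,0,0.23,0,0,0],[0,0,0.3,0,0,0],[0,0,0.35,0,0,0],[0,0,0.38,0,0,0],[0,0,0.4,0,0,0],[0,0,0.41,0,0,0],[0,0,0.42,0,0,0],[0,0,0.42,0,0,0],[0,0,0.42,0,0,0]]]}}

```text
clock: 2.68
tool_pos: [0.4989, 0.059, 0.1954]
eef_rot: [0.111, 0.994, 0.0, 0.001]
contact_force: [0.1, -0.6, -0.1]
opening: 0.001
finger_force: 0.0
```

Run:
```python
from h import *
s=snapshot("side");t=snapshot("top")
x0,y0,x1,y1=185,150,325,285
a=cv2.resize(s["pixels"][y0:y1,x0:x1],None,fx=4,fy=4,interpolation=2)
b=cv2.resize(t["pixels"][120:255,215:320],None,fx=4,fy=4,interpolation=2)
cv2.imwrite("pics/p2.png",cv2.resize(np.hstack([a,b]),None,fx=.8,fy=.8))
st=get_state();print(st["tool_pos"],st["contact_force"],st["moment"],st["q"])
```

```text
[0.49895706 0.05881221 0.19557051] [-0.03681002 -0.44023934  0.10994065] [ 0.014084   -0.02128016 -0.02549896] [-0.15834243  0.9018498  -0.08356925  2.06816819  0.36623855  0.18354751
  0.77806294]
```

View pics/p2.png

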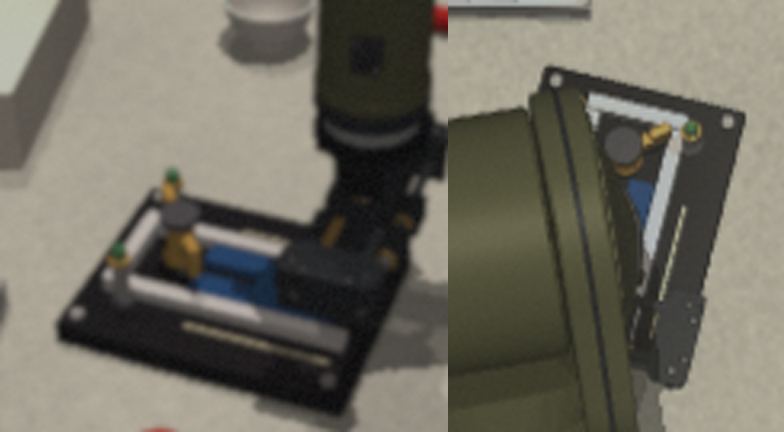

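Call:
{"api": "play_rows", "payload": {"rows": [[[-0.01,0,0,0,0,0],[-0.016,0,0,0,0,0],[-0.022,0,0,0,0,0],[-0.028,0,0,0,0,0],[-0.036,0,0,0,0,0],[-0.044,0,0,0,0,0],[-0.052,0,0,0,0,0],[-0.06,0,0,0,0,0],[-0.068,0,0,0,0,0],[-0.076,0,0,0,0,0],[-0.084,0,0,0,0,0],[-0.09,0,0,0,0,0],[-0.096,0,0,0,0,0],[-0.1,0,0,0,0,0],[-0.1,0,0,0,0,0]]]}}

```text
clock: 4.03
tool_pos: [0.5481, 0.0476, 0.1947]
eef_rot: [0.111, 0.994, 0.0, 0.001]
contact_force: [0.3, -0.6, 0.2]
opening: 0.006
finger_force: 0.0
```

Call:
{"api": "play_rows", "payload": {"rows": [[[-0.003,0,0,0,0,0],[-0.006,0,0,0,0,0],[-0.009,0,0,0,0,0],[-0.012,0,0,0,0,0],[-0.012,0,0,0,0,0]]]}}

```text
clock: 4.45
tool_pos: [0.5537, 0.0464, 0.1947]
eef_rot: [0.111, 0.994, 0.0, 0.0]
contact_force: [-0.4, 0.3, -0.8]
opening: 0.004
finger_force: 0.3
```

```bash
cat >> h.py <<'E'
AX=np.array([.6363,.0275]);PSI=-.225
def bay(p):
    c,s=np.cos(PSI),np.sin(PSI);d=np.asarray(p)[:2]-AX;return np.array([c*d[0]+s*d[1],-s*d[0]+c*d[1]])*1000
def greens(n="side"):
    s=snapshot(n);im=s["pixels"];h=cv2.cvtColor(im,cv2.COLOR_BGR2HSV);H,S,V=[h[...,i].astype(int) for i in range(3)]
    for c,a in blobs(roi(im,BOX[n])&(H>45)&(H<90)&(S>70),2): print("green",c.round(1),a,bay(ray(s,c,.072)).round(1))
    for c,a in blobs(roi(im,BOX[n])&(H>100)&(H<125)&(S>100),8): print("blue",c.round(1),a)
    return s
E
python3 - <<'E'
from h import *
s=greens();st=get_state();print(bay(st["tool_pos"]),st["contact_force"],st["moment"])
cv2.imwrite("pics/p3.png",cv2.resize(s["pixels"][150:285,185:325],None,fx=4,fy=4,interpolation=2))
E
```

```text
green [238.5 204.5] 4 [ 26.4 -44.1]
green [221.3 227.6] 9 [28.3 46.9]
blue [234.7 232.5] 106
[-8.47785941e+01 -4.34880460e-02] [0.2700393  0.2547697  0.58815158] [-0.00107925  0.08785822  0.04346547]
```

View pics/p3.png

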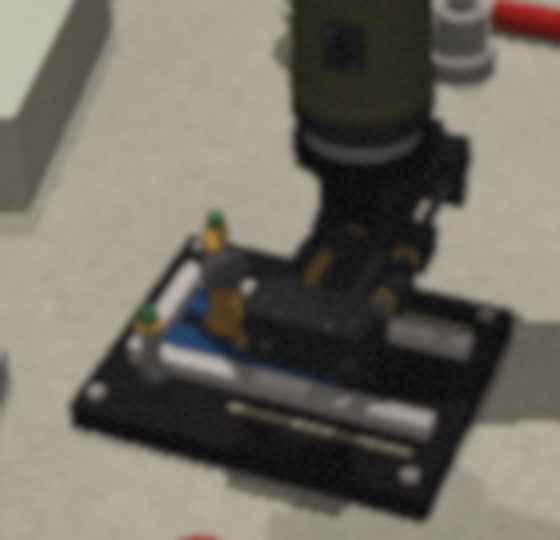

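The mount's blue foot now extends under the nut towards the stop at about (180,320), so it has moved. I'll push gently until I feel the stop.

Call:
{"api": "play_rows", "payload": {"rows": [[[-0.002,0,0,0,0,0],[-0.004,0,0,0,0,0],[-0.004,0,0,0,0,0]]]}}

```text
clock: 4.75
tool_pos: [0.5549, 0.0461, 0.1947]
eef_rot: [0.111, 0.994, -0.0, -0.001]
contact_force: [-2.9, 1.6, 0.7]
opening: 0.006
finger_force: 1.4
```

Call:
{"api": "play_rows", "payload": {"rows": [[[-0.002,0,0,0,0,0],[-0.004,0,0,0,0,0],[-0.004,0,0,0,0,0]]]}}

```text
clock: 5.0
tool_pos: [0.5554, 0.0461, 0.1946]
eef_rot: [0.11, 0.994, -0.0, -0.002]
contact_force: [-7.1, 2.4, 4.9]
opening: 0.01
finger_force: 3.6
```

Call:
{"api": "play_rows", "payload": {"rows": [[[0.01,0,0,0,0,0],[0.02,0,0,0,0,0],[0.03,0,0,0,0,0],[0.03,0,-0.05,0,0,0],[0.03,0,-0.11,0,0,0],[0.03,0,-0.17,0,0,0],[0.03,0,-0.22,0,0,0],[0.03,0,-0.24,0,0,0],[0.03,0,-0.24,0,0,0]]]}}

```text
clock: 5.75
tool_pos: [0.5434, 0.0489, 0.3169]
eef_rot: [0.111, 0.994, 0.001, 0.003]
contact_force: [0.5, -0.6, 0.2]
opening: 0.005
finger_force: 0.0
```

Run:
```python
from h import *
s=greens()
for _ in range(3):
    st=get_state();print(bay(st["tool_pos"]),st["contact_force"].round(2),st["moment"].round(3),st["joint_torque"].round(3)[6]);snapshot("side")
print(st["q"])
t=dict(np.load("pics/top0.npz"));im=t["pixels"];h=cv2.cvtColor(im,cv2.COLOR_BGR2HSV);H,S,V=[h[...,i].astype(int) for i in range(3)]
for z in(.055,.068): print(bay(ray(t,(270,166),z)))
m=roi(im,(250,150,290,180))&(H>8)&(H<32)&(S>85)
for c,a in blobs(m,2): print("brass",c.round(1),a,bay(ray(t,c,.066)).round(1))
print("cap",bay(ray(t,(215+302/5.5,135+165/5.5),.076)))
```

```text
green [238.5 204.5] 4 [ 26.4 -44.1]
green [262.6 222.6] 21 [-53.2  -1.3]
green [221.3 227.6] 9 [28.3 46.9]
blue [253.6 233.4] 448
[-95.92356429  -0.12208794] [ 0.68 -0.37  0.04] [-0.005 -0.019 -0.01 ] 0.028
[-96.35615959  -0.28943867] [-1.18  0.3   0.3 ] [-0.016  0.027  0.016] 0.005
[-96.59463418  -0.38060977] [ 0.09  0.1  -1.02] [ 0.042 -0.029 -0.015] -0.001
[-0.02950803  0.72229592 -0.24072764  1.89298623  0.29978489  0.56320111
  0.88137309]
[ 3.20304333 -0.36920256]
[ 0.05180941 -1.64348266]
brass [254.1 152.6] 19 [24.4 45.8]
brass [279.4 162.1] 48 [ 15.9 -21.7]
brass [288.4 161.6] 5 [ 22.6 -43.2]
brass [264.1 171.2] 76 [-15.9   9.5]
cap [ 0.52026195 -1.57384177]
```

Call:
{"api": "play_rows", "payload": {"rows": [[[-0.05,0,0,0,0,-0.2],[-0.11,0,0,0,0,-0.4],[-0.16,0,0,0,0,-0.6],[-0.185,0.001,0,0,0,-0.8],[-0.193,0.001,0,0,0,-1],[-0.193,0.001,0,0,0,-1],[-0.193,0.001,0,0,0,-1]]], "claw": 0.545}}

```text
clock: 6.53
tool_pos: [0.6362, 0.028, 0.3128]
eef_rot: [-0.137, 0.991, 0.0, -0.002]
contact_force: [-0.0, -0.7, -0.1]
opening: 0.456
finger_force: 0.0
```

Call:
{"api": "play_rows", "payload": {"rows": [[[0,0,0,0,0,-0.2],[0,0,0,0,0,-0.4],[0,0,0,0,0,-0.6],[0,0,0,0,0,-0.8],[0,0,0,0,0,-1],[0,0,0,0,0,-1]]]}}

```text
clock: 7.03
tool_pos: [0.6359, 0.0284, 0.3139]
eef_rot: [-0.38, 0.925, 0.0, -0.001]
contact_force: [-0.1, 0.2, 0.8]
opening: 0.456
finger_force: 0.0
```

Call:
{"api": "play_rows", "payload": {"rows": [[[0,0,0,0,0,-0.2],[0,0,0,0,0,-0.4],[0,0,0,0,0,-0.6],[0,0,0,0,0,-0.8],[0,0,0,0,0,-1],[0,0,0,0,0,-1],[0,0,0,0,0,-1],[0,0,0,0,0,-1]]]}}

```text
clock: 7.7
tool_pos: [0.6365, 0.0284, 0.3145]
eef_rot: [-0.595, 0.804, 0.0, -0.0]
contact_force: [0.5, 0.2, -0.9]
opening: 0.455
finger_force: 0.0
```

```bash
cat >> h.py <<'E'
from scipy.spatial.transform import Rotation as Ro
def stat(n=1):
    A=[]
    for i in range(n):
        st=get_state();A.append(np.r_[st["contact_force"],st["moment"],st["joint_torque"][6]])
        if i<n-1: snapshot("side")
    R=Ro.from_quat(st["eef_rot"]).as_matrix();y=R[:,1]
    print("t",round(st["clock"],2),"bay",bay(st["tool_pos"]).round(1),"z",round(st["tool_pos"][2],4),"phi",round(np.degrees(np.arctan2(y[1],y[0])-PSI),1),"tilt",R[:2,2].round(3),"q7",st["q"][6].round(3),"open",round(st["opening"],3))
    print("F,M,tau7",np.mean(A,0).round(3),"sd",np.std(A,0).round(3))
    t=R.T@np.r_[AX-st["tool_pos"][:2],0];print("to axis, tool norm",(t/.5).round(4))
E
python3 -c "
from h import *
stat(4)"
```

```text
t 7.85 bay [0.2 0.9] z 0.3147 phi 176.0 tilt [-0. -0.] q7 2.162 open 0.456
F,M,tau7 [ 0.019 -0.012 -0.372  0.059  0.086 -0.008 -0.024] sd [0.294 0.337 0.494 0.012 0.05  0.028 0.004]
to axis, tool norm [0.0018 0.0003 0.    ]
```

Call:
{"api": "play_rows", "payload": {"rows": [[[0.002,0,0.04,0,0,0],[0.002,0,0.08,0,0,0],[0.002,0,0.11,0,0,0],[0.002,0,0.126,0,0,0],[0.002,0,0.126,0,0,0],[0.002,0,0.126,0,0,0]]]}}

```text
clock: 8.35
tool_pos: [0.6366, 0.0274, 0.2517]
eef_rot: [-0.596, 0.803, 0.0, -0.0]
contact_force: [-0.2, 1.1, -0.2]
opening: 0.456
finger_force: 0.0
```

Run:
```python
from h import *
stat(1);s=snapshot("side")
for z in(.085,): print([(p,((proj(s,[*(AX+0),z]))).round(1)) for p in[0]])
cv2.imwrite("pics/p4.png",cv2.resize(s["pixels"][175:265,190:310],None,fx=6,fy=6,interpolation=2))
```

```text
t 8.35 bay [ 0.3 -0. ] z 0.2517 phi 176.1 tilt [-0.  0.] q7 2.108 open 0.456
F,M,tau7 [-0.155  1.129 -0.219  0.066  0.044 -0.033 -0.019] sd [0. 0. 0. 0. 0. 0. 0.]
to axis, tool norm [0.     0.0006 0.    ]
[(0, array([240.8, 213.6]))]
```

View pics/p4.png

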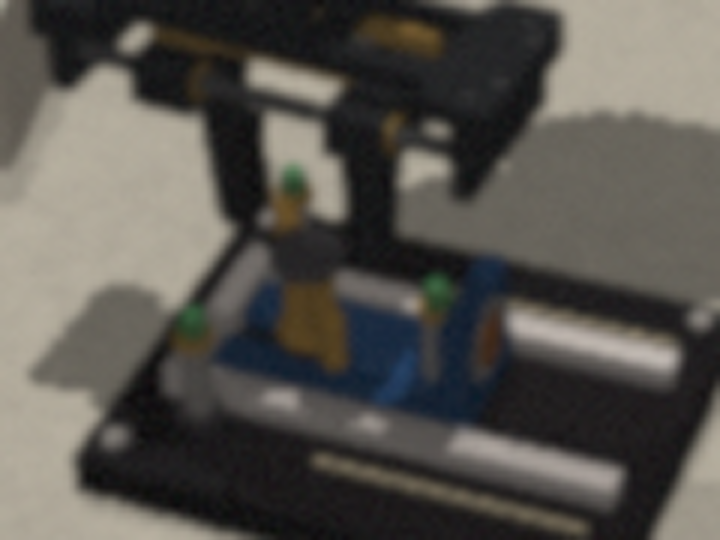

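Both fingers, at (240,200) and (370,230), straddle the cap at (307,250). The mount is home and the ports are clear, so I'll descend.

Call:
{"api": "play_rows", "payload": {"rows": [[[0,0,0.015,0,0,0],[0,0,0.03,0,0,0],[0,0,0.045,0,0,0],[0,0,0.06,0,0,0],[0,0,0.071,0,0,0],[0,0,0.071,0,0,0],[0,0,0.071,0,0,0]]]}}

```text
clock: 8.98
tool_pos: [0.6363, 0.0272, 0.2157]
eef_rot: [-0.597, 0.803, 0.0, -0.0]
contact_force: [-0.2, -0.9, 0.2]
opening: 0.452
finger_force: 0.0
```

```bash
python3 -c "
from h import *
stat(5)"
```

```text
t 9.18 bay [ 0.4 -0.1] z 0.2166 phi 176.1 tilt [0.001 0.   ] q7 2.077 open 0.453
F,M,tau7 [ 0.083 -0.434  0.158  0.088  0.055  0.01  -0.003] sd [0.638 0.417 0.215 0.033 0.018 0.031 0.004]
to axis, tool norm [-0.0002  0.0008 -0.    ]
```

Call:
{"api": "play_rows", "payload": {"rows": [[[0,0,0,0,0,0.1],[0,0,0,0,0,0.2],[0,0,0,0,0,0.3],[0,0,0,0,0,0.4],[0,0,0,0,0,0.5],[0,0,0,0,0,0.6],[0,0,0,0,0,0.7],[0,0,0,0,0,0.8],[0,0,0,0,0,0.9],[0,0,0,0,0,1]]]}}

```text
clock: 10.02
tool_pos: [0.6372, 0.0276, 0.2168]
eef_rot: [-0.378, 0.926, 0.0, 0.001]
contact_force: [2.2, 0.9, -1.8]
opening: 0.452
finger_force: 0.9
```

```bash
python3 -c "
from h import *
stat(5)"
```

```text
t 10.22 bay [0.6 0.1] z 0.2166 phi 147.6 tilt [0.001 0.001] q7 1.679 open 0.455
F,M,tau7 [ 1.706  0.649 -1.173  0.191 -0.265  0.028 -0.034] sd [0.419 0.538 0.574 0.031 0.033 0.032 0.266]
to axis, tool norm [ 0.0008  0.0008 -0.    ]
```

Call:
{"api": "play_rows", "payload": {"rows": [[[0,0,0,0,0,0.1],[0,0,0,0,0,0.2],[0,0,0,0,0,0.3],[0,0,0,0,0,0.4],[0,0,0,0,0,0.5],[0,0,0,0,0,0.6]]]}}

```text
clock: 10.72
tool_pos: [0.6369, 0.0275, 0.2165]
eef_rot: [-0.236, 0.972, 0.0, 0.001]
contact_force: [1.9, 1.2, -0.1]
opening: 0.46
finger_force: 0.8
```

```bash
python3 -c "
from h import *
stat(5);s=greens()
cv2.imwrite('pics/p5.png',cv2.resize(s['pixels'][175:265,190:310],None,fx=6,fy=6,interpolation=2))"
```

```text
t 10.92 bay [ 0.4 -0.1] z 0.2164 phi 130.4 tilt [0.001 0.   ] q7 1.45 open 0.452
F,M,tau7 [ 1.254  0.829 -0.026  0.174 -0.288  0.034 -0.032] sd [0.868 0.329 0.38  0.025 0.035 0.011 0.255]
to axis, tool norm [ 0.0005  0.0006 -0.    ]
green [262.7 224.1] 7 [-55.5   3.6]
green [221.5 227.8] 17 [27.5 47.5]
blue [258.7 233.6] 387
blue [229.4 233.2] 19
```

View pics/p5.png

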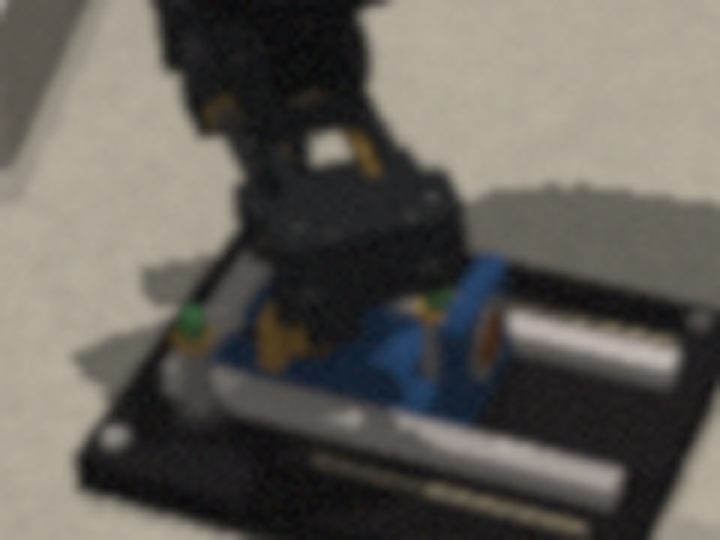

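The push is under way: the brass wing is at (280,345) with a finger behind it, the torque is at the free level, and the ports are untouched. I'll carry on in blocks of 0.3 rad.

Call:
{"api": "play_rows", "payload": {"rows": [[[0,0,0,0,0,0.1],[0,0,0,0,0,0.2],[0,0,0,0,0,0.3],[0,0,0,0,0,0.4],[0,0,0,0,0,0.5],[0,0,0,0,0,0.6]]]}}

```text
clock: 11.47
tool_pos: [0.6367, 0.027, 0.2163]
eef_rot: [-0.088, 0.996, 0.0, 0.0]
contact_force: [2.6, 1.3, -0.3]
opening: 0.456
finger_force: 0.7
```

```bash
python3 -c "
from h import *
stat(4)"
```

```text
t 11.62 bay [ 0.3 -0.4] z 0.2162 phi 113.2 tilt [ 0. -0.] q7 1.229 open 0.457
F,M,tau7 [ 1.62   0.554  0.062  0.067 -0.333  0.036 -0.025] sd [0.588 0.518 0.191 0.011 0.036 0.024 0.274]
to axis, tool norm [ 0.0003  0.001  -0.    ]
```

Call:
{"api": "play_rows", "payload": {"rows": [[[0,0,0,0,0,0.1],[0,0,0,0,0,0.2],[0,0,0,0,0,0.3],[0,0,0,0,0,0.4],[0,0,0,0,0,0.5],[0,0,0,0,0,0.6]]]}}

```text
clock: 12.12
tool_pos: [0.6366, 0.0269, 0.2162]
eef_rot: [0.061, 0.998, -0.0, 0.0]
contact_force: [2.2, 0.1, 0.6]
opening: 0.451
finger_force: 0.7
```

```bash
python3 -c "
from h import *
stat(4)"
```

```text
t 12.27 bay [ 0.2 -0.5] z 0.2162 phi 96.1 tilt [-0. -0.] q7 1.016 open 0.458
F,M,tau7 [ 1.807 -0.383 -0.064 -0.075 -0.287  0.043 -0.024] sd [0.693 0.338 0.415 0.03  0.064 0.032 0.265]
to axis, tool norm [ 0.0004  0.001  -0.    ]
```

Call:
{"api": "play_rows", "payload": {"rows": [[[0,0.001,0,0,0,0.1],[0,0.001,0,0,0,0.2],[0,0.001,0,0,0,0.3],[0,0.001,0,0,0,0.4],[0,0.001,0,0,0,0.5],[0,0.001,0,0,0,0.6]]]}}

```text
clock: 12.77
tool_pos: [0.6365, 0.0273, 0.2161]
eef_rot: [0.209, 0.978, -0.0, -0.0]
contact_force: [1.7, -1.0, -0.8]
opening: 0.458
finger_force: 0.8
```

```bash
python3 -c "
from h import *
stat(4)"
```

```text
t 12.92 bay [ 0.1 -0. ] z 0.2161 phi 78.9 tilt [-0.001 -0.   ] q7 0.808 open 0.457
F,M,tau7 [ 1.538 -1.048 -0.296 -0.126 -0.257  0.025 -0.024] sd [0.602 0.477 0.359 0.027 0.061 0.039 0.257]
to axis, tool norm [0.0002 0.0001 0.    ]
```

Call:
{"api": "play_rows", "payload": {"rows": [[[0,0,0,0,0,0.1],[0,0,0,0,0,0.2],[0,0,0,0,0,0.3],[0,0,0,0,0,0.4],[0,0,0,0,0,0.5],[0,0,0,0,0,0.6]]]}}

```text
clock: 13.42
tool_pos: [0.6364, 0.0272, 0.2161]
eef_rot: [0.353, 0.936, -0.0, -0.0]
contact_force: [2.1, -0.6, -0.3]
opening: 0.456
finger_force: 0.7
```

```bash
python3 -c "
from h import *
stat(4)"
```

```text
t 13.57 bay [ 0. -0.] z 0.2161 phi 61.7 tilt [-0.001 -0.   ] q7 0.605 open 0.455
F,M,tau7 [ 0.83  -1.049 -0.514 -0.24  -0.159  0.026 -0.022] sd [0.775 0.312 0.18  0.017 0.049 0.045 0.252]
to axis, tool norm [ 0.0001 -0.      0.    ]
```

Call:
{"api": "play_rows", "payload": {"rows": [[[0,0,0,0,0,0.1],[0,0,0,0,0,0.2],[0,0,0,0,0,0.3],[0,0,0,0,0,0.4],[0,0,0,0,0,0.5],[0,0,0,0,0,0.6]]]}}

```text
clock: 14.07
tool_pos: [0.6364, 0.0273, 0.2161]
eef_rot: [0.489, 0.872, -0.0, -0.0]
contact_force: [2.2, -2.6, -1.6]
opening: 0.456
finger_force: 0.8
```

```bash
python3 -c "
from h import *
stat(5)"
```

```text
t 14.27 bay [ 0.1 -0.1] z 0.2161 phi 44.5 tilt [-0.001 -0.   ] q7 0.406 open 0.453
F,M,tau7 [ 0.934 -1.611 -0.728 -0.365 -0.117  0.017 -0.032] sd [0.716 0.565 0.691 0.053 0.032 0.029 0.222]
to axis, tool norm [ 0.0002 -0.      0.    ]
```

Call:
{"api": "play_rows", "payload": {"rows": [[[0,0,0,0,0,0.1],[0,0,0,0,0,0.2],[0,0,0,0,0,0.3],[0,0,0,0,0,0.4],[0,0,0,0,0,0.4]]]}}

```text
clock: 14.68
tool_pos: [0.6365, 0.0271, 0.2161]
eef_rot: [0.573, 0.819, -0.0, 0.0]
contact_force: [0.3, -2.0, -0.8]
opening: 0.454
finger_force: 0.9
```

```bash
python3 -c "
from h import *
stat(5)"
```

```text
t 14.88 bay [ 0.2 -0.2] z 0.2161 phi 33.0 tilt [-0. -0.] q7 0.273 open 0.454
F,M,tau7 [ 0.351 -2.663 -1.15  -0.617 -0.155  0.057 -0.156] sd [0.55  0.564 0.394 0.061 0.039 0.021 0.124]
to axis, tool norm [ 0.0007 -0.0001 -0.    ]
```

Call:
{"api": "play_rows", "payload": {"rows": [[[0,0,0,0,0,0.08],[0,0,0,0,0,0.16],[0,0,0,0,0,0.22],[0,0,0,0,0,0.28],[0,0,0,0,0,0.28]]]}}

```text
clock: 15.3
tool_pos: [0.6365, 0.0274, 0.2161]
eef_rot: [0.63, 0.777, -0.0, 0.0]
contact_force: [0.3, -3.8, -1.3]
opening: 0.456
finger_force: 1.4
```

```bash
python3 -c "
from h import *
stat(8)"
```

```text
t 15.65 bay [ 0.2 -0. ] z 0.2162 phi 24.9 tilt [-0. -0.] q7 0.181 open 0.457
F,M,tau7 [ 0.204 -3.919 -0.986 -0.9   -0.116  0.081 -0.119] sd [0.439 0.346 0.551 0.046 0.039 0.034 0.06 ]
to axis, tool norm [ 0.0002 -0.0004  0.    ]
```

Call:
{"api": "play_rows", "payload": {"rows": [[[0,0,0,0,0,0.08],[0,0,0,0,0,0.16],[0,0,0,0,0,0.24],[0,0,0,0,0,0.3],[0,0,0,0,0,0.3]]]}}

```text
clock: 16.07
tool_pos: [0.6365, 0.0276, 0.2161]
eef_rot: [0.686, 0.727, -0.0, 0.0]
contact_force: [0.3, -4.4, -0.7]
opening: 0.458
finger_force: 1.7
```

```bash
python3 -c "
from h import *
stat(8)"
```

```text
t 16.42 bay [0.1 0.1] z 0.2162 phi 16.3 tilt [-0.  0.] q7 0.082 open 0.455
F,M,tau7 [ 0.265 -4.741 -0.278 -0.984  0.03   0.078 -0.127] sd [0.596 0.364 0.649 0.041 0.024 0.034 0.069]
to axis, tool norm [-0.0002 -0.0003  0.    ]
```

Call:
{"api": "play_rows", "payload": {"rows": [[[0,0,0,0,0,0.08],[0,0,0,0,0,0.16],[0,0,0,0,0,0.2],[0,0,0,0,0,0.2]]]}}

```text
clock: 16.75
tool_pos: [0.6365, 0.0277, 0.2162]
eef_rot: [0.721, 0.692, -0.0, 0.0]
contact_force: [0.1, -4.2, -1.3]
opening: 0.453
finger_force: 2.2
```

```bash
sed -i 's/    print("F,M,tau7"/    print("tau7",np.array(A)[:,6].round(3));print("F,M,tau7"/' h.py; python3 -c "
from h import *
stat(8)
s=snapshot('side');cv2.imwrite('pics/p6.png',cv2.resize(s['pixels'][175:265,190:310],None,fx=6,fy=6,interpolation=2))"
```

```text
t 17.1 bay [0.2 0.2] z 0.2162 phi 10.6 tilt [-0.  0.] q7 0.016 open 0.455
tau7 [-0.262 -0.161 -0.115 -0.102 -0.1   -0.1   -0.102 -0.103]
F,M,tau7 [ 0.113 -4.258 -1.079 -0.979  0.038  0.094 -0.131] sd [0.502 0.58  0.364 0.023 0.026 0.018 0.053]
to axis, tool norm [-0.0004 -0.0004 -0.    ]
```

View pics/p6.png

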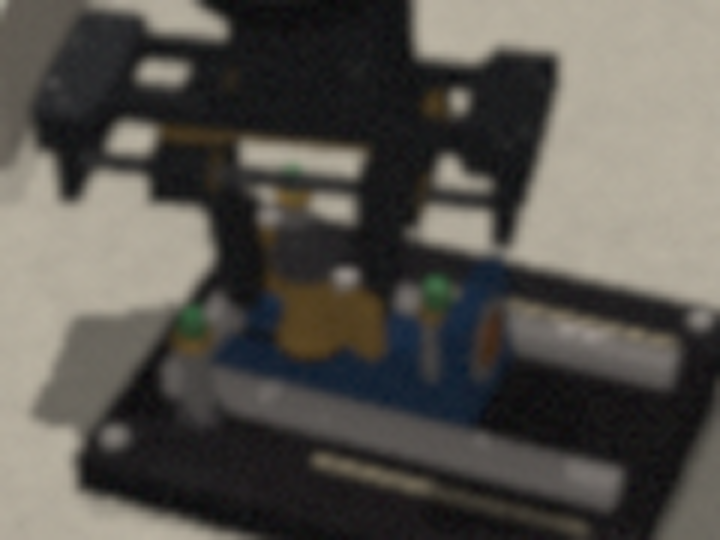

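Call:
{"api": "play_rows", "payload": {"rows": [[[0,0,0,0,0,0.08],[0,0,0,0,0,0.16],[0,0,0,0,0,0.22],[0,0,0,0,0,0.22]]]}}

```text
clock: 17.48
tool_pos: [0.6366, 0.0279, 0.2162]
eef_rot: [0.759, 0.652, 0.0, 0.0]
contact_force: [0.5, -3.9, -1.6]
opening: 0.453
finger_force: 2.1
```

```bash
python3 -c "
from h import *
stat(8)"
```

```text
t 17.83 bay [0.2 0.4] z 0.2162 phi 4.3 tilt [-0.  0.] q7 -0.056 open 0.453
tau7 [-0.312 -0.179 -0.113 -0.093 -0.089 -0.089 -0.09  -0.09 ]
F,M,tau7 [ 0.297 -3.647 -1.076 -0.814  0.044  0.093 -0.132] sd [0.503 0.455 0.666 0.039 0.024 0.019 0.074]
to axis, tool norm [-0.0007 -0.0004 -0.    ]
```

Call:
{"api": "play_rows", "payload": {"rows": [[[0,0,0,0,0,-0.1],[0,0,0,0,0,-0.2],[0,0,0,0,0,-0.2],[0,0,0,0,0,-0.2]]]}}

```text
clock: 18.17
tool_pos: [0.6366, 0.0291, 0.2163]
eef_rot: [0.725, 0.689, 0.001, -0.001]
contact_force: [-0.3, -0.5, -0.7]
opening: 0.457
finger_force: 0.0
```

```bash
python3 -c "
from h import *
stat(8)"
```

```text
t 18.52 bay [0.2 0.4] z 0.2162 phi 10.0 tilt [0. 0.] q7 0.009 open 0.459
tau7 [ 0.062  0.011 -0.003 -0.006 -0.006 -0.005 -0.004 -0.003]
F,M,tau7 [ 0.131  0.023  0.162 -0.077  0.057 -0.001  0.006] sd [0.661 0.419 0.785 0.027 0.031 0.02  0.022]
to axis, tool norm [-0.0007 -0.0005 -0.    ]
```

Call:
{"api": "play_rows", "payload": {"rows": [[[0,0,0,0,0,0.05],[0,0,0,0,0,0.1],[0,0,0,0,0,0.14],[0,0,0,0,0,0.14],[0,0,0,0,0,0.14]]]}}

```text
clock: 18.93
tool_pos: [0.6365, 0.0277, 0.2162]
eef_rot: [0.749, 0.663, -0.0, 0.0]
contact_force: [0.6, -0.1, -0.4]
opening: 0.45
finger_force: 0.0
```

```bash
python3 -c "
from h import *
stat(6)"
```

```text
t 19.18 bay [0.2 0.2] z 0.2162 phi 6.0 tilt [-0.  0.] q7 -0.037 open 0.456
tau7 [-0.031 -0.009 -0.002 -0.     0.     0.   ]
F,M,tau7 [ 0.02   0.05  -0.242 -0.074  0.089  0.012 -0.007] sd [0.536 0.4   0.396 0.016 0.023 0.019 0.011]
to axis, tool norm [-0.0004 -0.0004 -0.    ]
```

Call:
{"api": "play_rows", "payload": {"rows": [[[0,0,0,0,0,0.03],[0,0,0,0,0,0.06],[0,0,0,0,0,0.06],[0,0,0,0,0,0.06],[0,0,0,0,0,0.06]]]}}

```text
clock: 19.6
tool_pos: [0.6365, 0.0277, 0.2162]
eef_rot: [0.758, 0.652, -0.0, 0.0]
contact_force: [1.0, -0.6, 0.2]
opening: 0.454
finger_force: 1.9
```

```bash
python3 -c "
from h import *
stat(5)"
```

```text
t 19.8 bay [0.2 0.2] z 0.2162 phi 4.2 tilt [0. 0.] q7 -0.056 open 0.453
tau7 [-0.089 -0.087 -0.087 -0.088 -0.088]
F,M,tau7 [ 0.11  -0.258 -0.102 -0.121  0.095  0.09  -0.088] sd [0.646 0.186 0.262 0.012 0.018 0.03  0.   ]
to axis, tool norm [-0.0004 -0.0005 -0.    ]
```

Call:
{"api": "play_rows", "payload": {"rows": [[[0,0,0,0,0,0.02],[0,0,0,0,0,0.04],[0,0,0,0,0,0.04],[0,0,0,0,0,0.04],[0,0,0,0,0,0.04]]]}}

```text
clock: 20.22
tool_pos: [0.6366, 0.0277, 0.2162]
eef_rot: [0.765, 0.644, 0.0, 0.0]
contact_force: [-0.2, -0.7, -0.5]
opening: 0.453
finger_force: 3.2
```

```bash
python3 -c "
from h import *
stat(5)"
```

```text
t 20.42 bay [0.2 0.2] z 0.2162 phi 3.1 tilt [0. 0.] q7 -0.069 open 0.455
tau7 [-0.151 -0.15  -0.15  -0.15  -0.15 ]
F,M,tau7 [ 0.134 -0.514  0.428 -0.165  0.074  0.145 -0.15 ] sd [0.439 0.499 0.635 0.017 0.022 0.028 0.   ]
to axis, tool norm [-0.0004 -0.0005 -0.    ]
```

Call:
{"api": "play_rows", "payload": {"rows": [[[0,0,0,0,0,-0.02],[0,0,0,0,0,-0.04],[0,0,0,0,0,-0.04],[0,0,0,0,0,-0.04],[0,0,0,0,0,-0.04]]]}}

```text
clock: 20.83
tool_pos: [0.6366, 0.0277, 0.2162]
eef_rot: [0.758, 0.652, 0.0, -0.0]
contact_force: [-0.6, -0.0, -0.8]
opening: 0.456
finger_force: 0.3
```

```bash
python3 -c "
from h import *
stat(4)"
```

```text
t 20.98 bay [0.2 0.2] z 0.2162 phi 4.2 tilt [-0.  0.] q7 -0.056 open 0.455
tau7 [-0.014 -0.015 -0.015 -0.014]
F,M,tau7 [-0.133 -0.183 -0.185 -0.142  0.074 -0.013 -0.014] sd [0.316 0.148 0.464 0.016 0.023 0.019 0.   ]
to axis, tool norm [-0.0005 -0.0004 -0.    ]
```

Call:
{"api": "play_rows", "payload": {"rows": [[[0,0,0,0,0,0.02],[0,0,0,0,0,0.04],[0,0,0,0,0,0.04],[0,0,0,0,0,0.04],[0,0,0,0,0,0.04]]]}}

```text
clock: 21.4
tool_pos: [0.6365, 0.0277, 0.2162]
eef_rot: [0.765, 0.644, -0.0, 0.0]
contact_force: [-0.3, -0.2, 0.5]
opening: 0.454
finger_force: 3.2
```

```bash
python3 -c "
from h import *
stat(4)"
```

```text
t 21.55 bay [0.2 0.2] z 0.2162 phi 3.1 tilt [-0.  0.] q7 -0.069 open 0.454
tau7 [-0.149 -0.149 -0.149 -0.15 ]
F,M,tau7 [-0.165 -0.43   0.286 -0.167  0.079  0.162 -0.149] sd [0.473 0.328 0.468 0.014 0.035 0.015 0.   ]
to axis, tool norm [-0.0004 -0.0004  0.    ]
```

Call:
{"api": "play_rows", "payload": {"rows": [[[0,0,0,0,0,0.005],[0,0,0,0,0,0.01],[0,0,0,0,0,0.01],[0,0,0,0,0,0.01]]]}}

```text
clock: 21.88
tool_pos: [0.6365, 0.0277, 0.2162]
eef_rot: [0.767, 0.642, 0.0, -0.0]
contact_force: [-1.1, -0.3, 0.2]
opening: 0.454
finger_force: 3.5
```

```bash
python3 -c "
from h import *
stat(4)"
```

```text
t 22.03 bay [0.2 0.2] z 0.2162 phi 2.8 tilt [0. 0.] q7 -0.073 open 0.458
tau7 [-0.165 -0.163 -0.162 -0.162]
F,M,tau7 [-0.68  -0.728  0.352 -0.214  0.059  0.176 -0.163] sd [0.329 0.462 0.304 0.018 0.024 0.032 0.001]
to axis, tool norm [-0.0004 -0.0004 -0.    ]
```

The torque holds at about 0.16 N m, inside the finger-tight band. I'll back off, lift and check.

Call:
{"api": "play_rows", "payload": {"rows": [[[0,0,0,0,0,-0.1],[0,0,0,0,0,-0.2],[0,0,0,0,0,-0.3],[0,0,0,0,0,-0.3],[0,0,-0.03,0,0,-0.3],[0,0,-0.07,0,0,-0.3],[0,0,-0.13,0,0,-0.3],[0,0,-0.2,0,0,-0.3],[0,0,-0.26,0,0,-0.3],[0,0,-0.3,0,0,-0.3],[0,0,-0.3,0,0,-0.3],[0,0,-0.3,0,0,-0.3],[0,0,-0.3,0,0,-0.3]]]}}

```text
clock: 23.12
tool_pos: [0.636, 0.0279, 0.3652]
eef_rot: [0.716, 0.698, -0.001, -0.001]
contact_force: [-0.4, 0.9, -0.2]
opening: 0.45
finger_force: 0.0
```

```bash
python3 -c "
from h import *
stat(2);s=greens()
cv2.imwrite('pics/p7.png',cv2.resize(s['pixels'][175:265,190:310],None,fx=6,fy=6,interpolation=2))"
```

```text
t 23.17 bay [-0.5  0.3] z 0.3647 phi 11.4 tilt [-0.003  0.   ] q7 -0.001 open 0.453
tau7 [-0.008 -0.006]
F,M,tau7 [ 0.048  0.324 -0.199 -0.088  0.094 -0.002 -0.007] sd [0.401 0.542 0.033 0.035 0.013 0.006 0.001]
to axis, tool norm [-0.0007  0.0008 -0.    ]
green [238.5 204.5] 4 [ 26.4 -44.1]
green [262.6 222.9] 21 [-53.6  -0.4]
green [221.4 228.1] 15 [27.4 48.4]
blue [254.6 234.2] 382
```

View pics/p7.png

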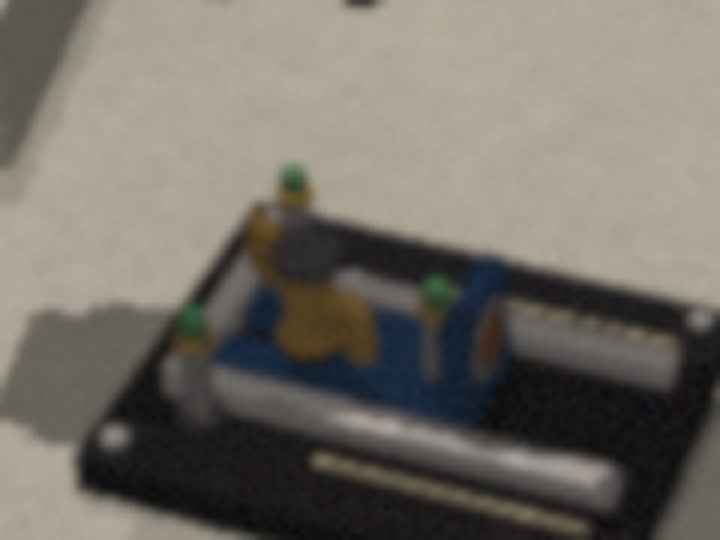

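The picture shows the tool clear, the mount home (its port at (437,293)), the ports intact, and the nut at about (320,320) further clockwise than before. I'll hand in.

```bash
python3 -c "
from plant import *
print(finish_job())"
```

```text
the job is handed in; nothing more can be done
None
```

I pushed the mount home against the stop and tightened the wing nut to about 0.16 N m (finger-tight is 0.12–0.19), then lifted the tool clear and handed the job in at about 23 s. The clamping force itself was not measured, no port contact or disturbed bystander was noticed, and the fingers turned both wings together inside the ports rather than one wing at a time.

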